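# Seat three synth cartridges in a dock of narrowing slots

### The job

Load the three aluminium cartridges from the rubber mat into the synth dock, each into the narrowest slot that takes it (thickest left, thinnest right), and press each one upright and fully home on its slot's floor past the sprung keeper. The slots are clamped only roughly at their marks, so feel for each mouth gently, keeping every push or knock on the dock under 50 N, then let go and leave everything else on the bench where it is.

Things in the scene. Friction and masses are not known exactly. Their poses are not given: they have to be found in the camera images.
- dock: Cartridge dock, fixed to the bench: dark steel base plate 120 x 214 x 8 mm with an aluminium rail along its front and back edge. Three grey carriers in a row along its y; their slots narrow from left (+y, widest) to right (-y). Origin: centre of the underside on the bench. x points away from the robot (at yaw 0) along the length of every slot, y along the row, z up. Touch down slowly: meeting it faster than 20 mm/s can pass 50 N.
- mark_left (a point): Mark of the left slot on the dock's centre line, dock y 66 mm, at slot-floor height (10 mm above the bench). The slot was clamped by hand: its centre lies up to 8.5 mm either side of the mark along dock y, not measured, different for each slot; x, height and heading are exact. Slot 21 mm wide (y), 76 mm long (x), 26 mm deep; 1.5 mm bevels; 14 mm wide flat lands either side, tops 36 mm above the bench.
- keeper_left (a joint): Sprung steel bar in the left (+y) wall of the left slot, 12 mm above its floor. It sticks 4 mm into the slot and springs back sideways; value: how far it is pushed back, m, 0 = empty slot. A cartridge does not pass it by its own weight: it takes about 3 to 15 N downwards, and friction then keeps it in. The slot's carrier does not slip below 50 N sideways.
- mark_middle (a point): Mark of the middle slot on the dock's centre line, dock y 0 mm, at slot-floor height (10 mm above the bench). The slot was clamped by hand: its centre lies up to 8.5 mm either side of the mark along dock y, not measured, different for each slot; x, height and heading are exact. Slot 17 mm wide (y), 76 mm long (x), 26 mm deep; 1.5 mm bevels; 14 mm wide flat lands either side, tops 36 mm above the bench.
- keeper_middle (a joint): Sprung steel bar in the left (+y) wall of the middle slot, 12 mm above its floor. It sticks 4 mm into the slot and springs back sideways; value: how far it is pushed back, m, 0 = empty slot. A cartridge does not pass it by its own weight: it takes about 3 to 15 N downwards, and friction then keeps it in. The slot's carrier does not slip below 50 N sideways.
- mark_right (a point): Mark of the right slot on the dock's centre line, dock y -66 mm, at slot-floor height (10 mm above the bench). The slot was clamped by hand: its centre lies up to 8.5 mm either side of the mark along dock y, not measured, different for each slot; x, height and heading are exact. Slot 13 mm wide (y), 76 mm long (x), 26 mm deep; 1.5 mm bevels; 14 mm wide flat lands either side, tops 36 mm above the bench.
- keeper_right (a joint): Sprung steel bar in the left (+y) wall of the right slot, 12 mm above its floor. It sticks 4 mm into the slot and springs back sideways; value: how far it is pushed back, m, 0 = empty slot. A cartridge does not pass it by its own weight: it takes about 3 to 15 N downwards, and friction then keeps it in. The slot's carrier does not slip below 50 N sideways.
- cart_thick: The thickest cartridge: an aluminium plate 18 mm thick (its y), 64 mm wide (its x) and 66 mm tall (z), standing on its narrow edge on the rubber mat; both ends and both faces alike, so it may be put in either way round. Origin: centre of its underside. Mass 0.08 to 0.15 kg. Fits the left slot; home, its underside is on the slot's floor and 40 mm stand above the rim.
- cart_medium: The middle-thickness cartridge: an aluminium plate 14 mm thick (its y), 64 mm wide (its x) and 66 mm tall (z), standing on its narrow edge on the rubber mat; both ends and both faces alike, so it may be put in either way round. Origin: centre of its underside. Mass 0.08 to 0.15 kg. Fits the middle slot; home, its underside is on the slot's floor and 40 mm stand above the rim.
- cart_thin: The thinnest cartridge: an aluminium plate 10 mm thick (its y), 64 mm wide (its x) and 66 mm tall (z), standing on its narrow edge on the rubber mat; both ends and both faces alike, so it may be put in either way round. Origin: centre of its underside. Mass 0.08 to 0.15 kg. Fits the right slot; home, its underside is on the slot's floor and 40 mm stand above the rim.
- mat: Black rubber mat 160 x 250 x 3 mm, fixed; the cartridges stand on it about 75 mm apart along its y, in any order. Origin: centre of its underside.
- screwdriver: Screwdriver 176 mm long lying on the bench between robot and mat; origin under its middle, x along it. Leave alone.
- nut_jar: Glass jar with steel lid, 56 mm across, 65 mm tall. Origin: centre of underside. Leave alone.
- knob_cap: Black knob cap 26 mm across, 17 mm tall, standing between mat and dock. Origin: centre of underside. Leave alone.
- patch_box: Grey metal box 100 x 60 x 32 mm behind the mat. Origin: centre of underside. Leave alone.
- mug: White mug 80 mm across, 95 mm tall, to the right of the dock. Origin: centre of underside. Leave alone.
- adapter: Square brass adapter 50 x 14 x 14 mm with a 20 mm pin, near the robot. Origin: centre of underside. Leave alone.
- screw_tray: Grey four-compartment tray 90 x 120 x 25 mm behind the dock. Origin: centre of underside. Leave alone.
Not all that is in view belongs to the job. Leave any brown look-alike of the dock alone.

How it is judged:
By the outcome, as a careful person would: the job done as asked, in the order asked, and still so for the second after the job is handed in, with the robot touching nothing.
It also fails if it takes over 72 s, if anything falls off the work surface, if the arm or the gripper's body presses on something with over 40 N, if the wrist force passes 120 N, or if a joint passes its speed limit or range.

### The arm

A 7-joint arm with a two-finger parallel gripper is mounted at the origin on the work surface. World frame = base frame: x ahead of the robot, y to its left, z up, the work surface at z = 0. Lengths are in m, angles in rad, forces in N, time in s.
With the tool pointing down it reaches from about 0.4 to 0.85 m from the base axis. Payload 10.4 kg.
Tool frame: the origin (TCP) lies between the finger pads; the fingertips stand ahead of it and the grasp point (between the pads) lies 5 mm behind it (manip.tip_extent is the z of the fingertips in the tool frame, in m); z points along the fingers, y is the line along which they close (so a half turn about z gives the same grasp; the last joint's range is limited). The gripper opens to 85 mm and grips with 20 to 120 N. Pads are 22 mm wide; open, the fingers measure 114 mm over their backs; the gripper's body (76 mm by 85 mm) begins 54 mm behind the grasp point. The pads swing forward as they close: fully open they stand 13 mm farther back than shut.
Start: joints at [1.099, 0.332, -0.065, 1.46, 0.022, 1.35, -0.088], TCP at [0.271, -0.563, 0.245] pointing down, gripper open.
Joint ranges: [-2.6, 2.6], [-0.5, 2.12], [-1.47, 1.34], [0.16, 2.42], [-1.27, 4.41], [0.06, 2.06], [-2.6, 2.6]. Speed limits (rad/s): [2.22, 2.22, 2.79, 2.79, 3.14, 3.14, 3.14].

### API

Orientations are given as a unit quaternion [x, y, z, w].
In Python, from workcell import status, viewer, manip gives the robot as it stands.
- The arm moves only by the tool play_rows, never from a script. Its argument "plan" is one flat list of numbers, 7 for each row, row after row: the turn, a rotation vector about the tool's x, y, z in degrees, then the shift along the tool's x, y, z in m, then the opening, from 0 (shut) to 1 (fully open). In form: [ax, ay, az, dx, dy, dz, grip, ax, ay, az, dx, dy, dz, grip, ...]. A call has 1 to 20 rows; each row is the pose to reach, as a shift and turn from the pose commanded when the call began, along the tool's axes at that moment; what a row does not reach only later rows make up. A row lasts 1/8 s, in which the tool goes at most 62.5 mm and 10.7 degrees, less where a joint would pass 70% of its speed; a pose out of reach is approached as far as the arm can. A call with a gripper value outside its range is refused whole. The fingers move at their own pace and stop on an object; "squeeze" is the grip in N (left out, the last holds). Time passes only in rows, so rows that repeat a pose let the fingers close. It gives the time, the measured TCP pose, the force, the opening and the grip force at its end, in the units of the state.
- status.get_obs(): the state, without advancing time (a new reading comes with each control period).
- viewer.camera(name): name is "scene" or "side" or "wrist"; returns the picture (400x640x3 uint8, red, green, blue); there is no depth.
- viewer.camera_model(name): a dict with "fx", "fy", "cx", "cy" (pixels), "D" ([k1, k2, p1, p2, k3] as OpenCV has them; the pictures are not rectified), "R" (3x3) and "t" (3): a world point X has camera coordinates R X + t. Camera axes: x right, y down, z forward; pixel columns grow to the right and rows downward; lengths in m; the calibration is good to about 2 mm. A picture is of the moment at which its call begins: read the wrist's pose just before it. camera_model takes no time and is no camera call; for the wrist camera it gives the pose at the moment of the call.
- manip.hand_in(): hands the job in; it is judged then, once.
The state is a dict: "clock": time; "joint_pos": joint angles; "joint_velocities": joint speeds; "tau": joint torques, N m; "position": TCP position; "ee_rot": TCP orientation; "ft_force": force on the tool from outside, world axes, zero at the start; "torque": the same for the moment, N m; "grip_width": opening from 0.0 (shut) to 1.0 (fully open); "grasp_force": force on a finger pad.
Only numpy, scipy, OpenCV 4.12 (cv2) and the standard library are available. Lean on these libraries where they do the work, as an engineer would, in place of code of your own. Each camera call takes 0.05 s, during which the arm holds its last target. There are 200 camera calls.

## Working session

There is one attempt and no reset: what is moved stays moved. The work goes in short steps, Python scripts to look and compute and a tool call to move; the robot and the scene stay as the last step left them, time stands still between calls to the robot, and variables do not carry over. Pictures are saved under pics/ and viewed, at most 10 in all, crops included, and the job is handed in when it is done.

Besides the shell and the picture viewer there is one more tool, called as a command line: name --argument value ..., lists and objects as JSON in quotes. play_rows: Moves the arm, as the interface text tells. Its arguments: {"type":"object","properties":{"plan":{"type":"array","items":{"type":"number"}},"squeeze":{"type":"number"}},"required":["plan"]}

```bash
mkdir -p pics; python3 - <<'E'
from workcell import status, viewer, manip
import cv2,numpy as np
o=status.get_obs();print({k:np.round(v,4).tolist() for k,v in o.items()}, manip.tip_extent)
for n in ["scene","side","wrist"]:
    m=viewer.camera_model(n);print(n,{k:np.round(v,4).tolist() for k,v in m.items()})
    cv2.imwrite(f"pics/{n}0.png",viewer.camera(n)[:,:,::-1])
E
```

```text
{'clock': 0.0, 'joint_pos': [1.0994, 0.3328, -0.0647, 1.461, 0.0216, 1.3499, -0.0885], 'joint_velocities': [-0.0003, -0.0011, 0.0006, -0.0004, -0.0013, 0.0003, -0.0003], 'tau': [-0.0006, -62.5443, 0.0491, -39.1605, 0.0162, 0.0101, 0.0], 'position': [0.271, -0.5628, 0.2445], 'ee_rot': [0.9749, 0.2225, -0.0002, -0.0007], 'ft_force': [-0.4593, 0.5481, -0.4441], 'torque': [-0.0044, 0.0192, 0.0076], 'grasp_force': 0.0, 'grip_width': 0.9976} 0.014
scene {'fx': 368.0211, 'fy': 368.0211, 'cx': 319.8507, 'cy': 200.7714, 'D': [-0.0404, 0.0, 0.0, 0.0, 0.0], 'R': [[0.6313, 0.7752, 0.0235], [0.4091, -0.3072, -0.8592], [-0.6588, 0.552, -0.5111]], 't': [-0.2744, -0.1511, 1.3706]}
side {'fx': 491.8452, 'fy': 491.8452, 'cx': 320.3927, 'cy': 196.0392, 'D': [-0.1393, 0.0, 0.0, 0.0, 0.0], 'R': [[-0.9564, -0.2919, -0.0041], [-0.1836, 0.6124, -0.769], [0.227, -0.7347, -0.6393]], 't': [0.4465, 0.149, 1.0893]}
wrist {'fx': 300.7949, 'fy': 300.7949, 'cx': 319.0964, 'cy': 199.6245, 'D': [-0.0489, 0.0, 0.0, 0.0, 0.0], 'R': [[0.434, -0.9009, -0.0014], [-0.8509, -0.4104, 0.3278], [-0.2959, -0.1411, -0.9448]], 't': [-0.6245, -0.0433, 0.3801]}
```

View pics/scene0.png

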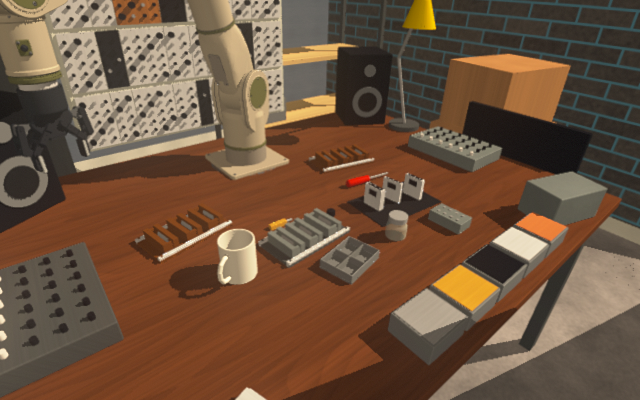

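View pics/side0.png

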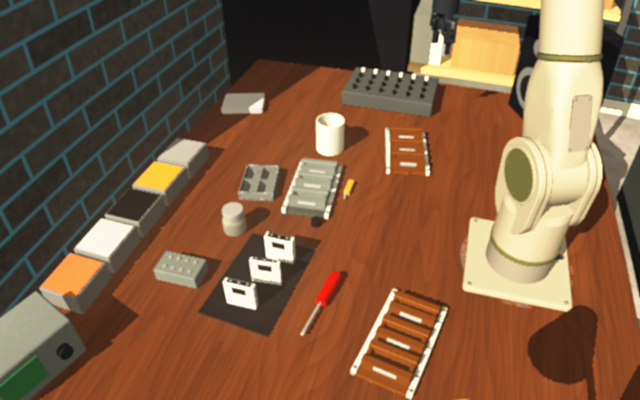

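The scene picture shows the mat with three white cartridges at (395,190), the grey dock at (305,235), and brown look-alikes. In the side view, the cartridges are at (240,293), (265,270) and (280,247), and the dock is at (313,188).

```bash
cat > h.py <<'E'
from workcell import status, viewer, manip
import cv2,numpy as np
from scipy.spatial.transform import Rotation as Ro
def ray(m,px):
    K=np.array([[m['fx'],0,m['cx']],[0,m['fy'],m['cy']],[0,0,1]])
    u=cv2.undistortPoints(np.array(px,float).reshape(-1,1,2),K,np.array(m['D'],float)).reshape(-1,2)
    R=np.array(m['R']);t=np.array(m['t'])
    d=np.c_[u,np.ones(len(u))]@R; return -R.T@t,d
def onplane(m,px,z):
    c,d=ray(m,px); return c+d*((z-c[2])/d[:,2])[:,None]
def proj(m,X):
    K=np.array([[m['fx'],0,m['cx']],[0,m['fy'],m['cy']],[0,0,1]])
    return cv2.projectPoints(np.array(X,float).reshape(-1,1,3),cv2.Rodrigues(np.array(m['R']))[0],np.array(m['t']),K,np.array(m['D'],float))[0].reshape(-1,2)
def rel(X,yaw,o=None):
    """tool shift/turn from now to tool-down pose at X with tool x heading yaw (deg, mod 180)"""
    o=o or status.get_obs(); R=Ro.from_quat(o['ee_rot']); 
    c=[Ro.from_euler('z',yaw+k,degrees=True)*Ro.from_euler('x',180,degrees=True) for k in (0,180)]
    rv=[(R.inv()*q).as_rotvec(degrees=True) for q in c]
    return [np.round(v,2).tolist() for v in rv], np.round(R.inv().apply(np.array(X)-o['position']),4).tolist()
E
python3 - <<'E'
from h import *
m=viewer.camera_model("side")
print(onplane(m,[(240,281),(265,259),(280,235)],.069)); print(onplane(m,[(313,188)],.036))
a=cv2.imread("pics/side0.png")
A=cv2.resize(a[225:315,210:310],None,fx=4,fy=4,interpolation=cv2.INTER_CUBIC);B=cv2.resize(a[150:240,265:365],None,fx=4,fy=4,interpolation=cv2.INTER_CUBIC)
cv2.imwrite("pics/c1.png",np.hstack([A,B]))
print(rel([.57,0.0,.40],0))
E
```

```text
[[0.54666994 0.28095403 0.069     ]
 [0.52130649 0.21120327 0.069     ]
 [0.51650271 0.13582594 0.069     ]]
[[ 0.51008346 -0.0783335   0.036     ]]
([[-0.06, 0.02, 25.72], [-0.02, -0.08, -154.28]], [0.5136, -0.3776, -0.1549])
```

View pics/c1.png

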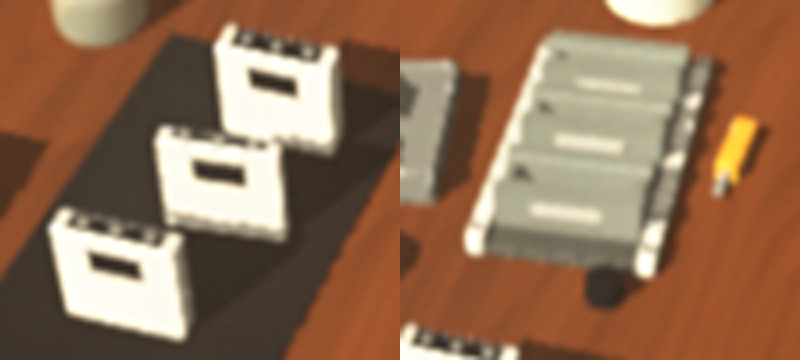

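The crops show the three cartridges on the mat at slightly different yaws, and the dock's three slots with light labels. I'll take close wrist views over the dock, then over the mat.

```bash
python3 - <<'E'
from h import *
print(rel([.54,-.08,.28],0))
E
```

```text
([[-0.06, 0.02, 25.72], [-0.02, -0.08, -154.28]], [0.4518, -0.3184, -0.035])
```

play_rows --plan '[0,0,8,0.05,-0.035,0,1,0,0,16,0.1,-0.07,0,1,0,0,25.7,0.15,-0.105,0,1,0,0,25.7,0.2,-0.14,-0.01,1,0,0,25.7,0.25,-0.175,-0.02,1,0,0,25.7,0.3,-0.21,-0.03,1,0,0,25.7,0.35,-0.245,-0.035,1,0,0,25.7,0.4,-0.28,-0.035,1,0,0,25.7,0.45,-0.318,-0.035,1,0,0,25.7,0.452,-0.318,-0.035,1,0,0,25.7,0.452,-0.318,-0.035,1]'

```text
clock: 1.52
position: [0.5403, -0.0807, 0.2799]
ee_rot: [1.0, 0.0, -0.0, 0.0]
ft_force: [-0.9, -0.9, -0.8]
grip_width: 0.997
grasp_force: 0.0
```

```bash
python3 - <<'E'
from h import *
import json
m=viewer.camera_model("wrist");im=viewer.camera("wrist")[:,:,::-1]
json.dump({k:np.array(v).tolist() for k,v in m.items()},open("dock.json","w"))
cv2.imwrite("pics/dock.png",im)
p=proj(m,[[.51,-.08,.03]])[0];print(p, status.get_obs()['position'])
x0=int(np.clip(p[0]-150,0,340));y0=int(np.clip(p[1]-110,0,180));print(x0,y0)
cv2.imwrite("pics/dockc.png",cv2.resize(im[y0:y0+220,x0:x0+300],(800,587),interpolation=cv2.INTER_CUBIC))
print(rel([.55,.21,.30],0))
E
```

```text
[318.14610577 187.40004484] [ 0.54010356 -0.08162235  0.28003228]
168 77
([[0.03, 0.04, -0.06], [0.06, -0.04, 179.94]], [0.0096, -0.2916, -0.0201])
```

View pics/dockc.png

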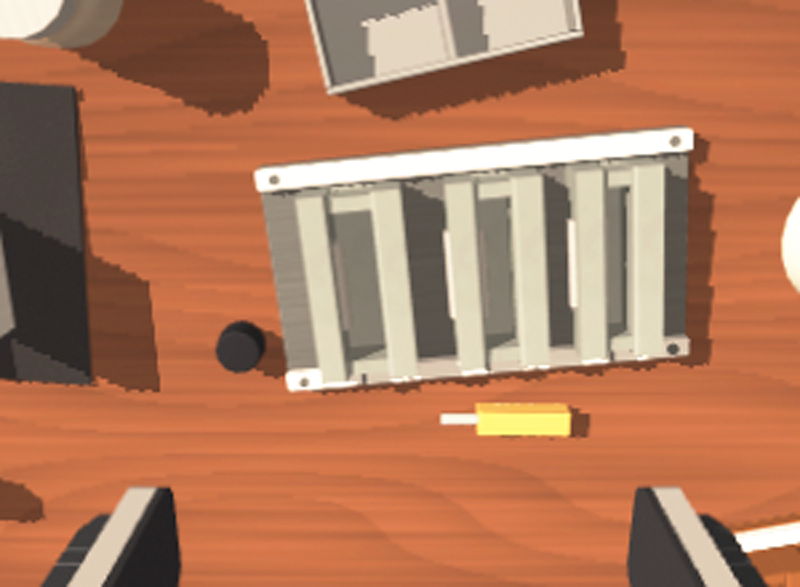

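The dock crop shows all three slots clearly: land edges at top/bottom rows are left 296,326,371,402 / 318,345,390,417; middle 446,475,511,542 / 459,487,521,550; right 575,606,634,664 / 581,607,635,663. Next is the mat.

play_rows --plan '[0,0,0,0,-0.06,-0.02,1,0,0,0,0.01,-0.12,-0.02,1,0,0,0,0.01,-0.18,-0.02,1,0,0,0,0.01,-0.24,-0.02,1,0,0,0,0.01,-0.29,-0.02,1,0,0,0,0.01,-0.29,-0.02,1,0,0,0,0.01,-0.29,-0.02,1]'

```text
clock: 2.45
position: [0.5509, 0.2077, 0.3001]
ee_rot: [1.0, -0.001, -0.0, 0.001]
ft_force: [-0.3, -0.5, 0.1]
grip_width: 1.0
grasp_force: 0.0
```

```bash
python3 - <<'E'
from h import *
import json
m=viewer.camera_model("wrist");im=viewer.camera("wrist")[:,:,::-1]
json.dump({k:np.array(v).tolist() for k,v in m.items()},open("mat.json","w"))
cv2.imwrite("pics/mat.png",im)
p=proj(m,[[.52,.21,.05]])[0];print(p, status.get_obs()['position'])
x0=int(np.clip(p[0]-150,0,340));y0=int(np.clip(p[1]-110,0,180));print(x0,y0)
cv2.imwrite("pics/matc.png",cv2.resize(im[y0:y0+220,x0:x0+300],(800,587),interpolation=cv2.INTER_CUBIC))
d=json.load(open("dock.json"));s=300/800
P=[[296,190],[326,190],[371,190],[402,190],[318,378],[345,378],[390,378],[417,378],[446,180],[475,180],[511,180],[542,180],[459,368],[487,368],[521,368],[550,368],[575,166],[606,166],[634,166],[664,166],[581,355],[607,355],[635,355],[663,355]]
X=onplane(d,np.array(P)*s+[168,77],.036).reshape(6,4,3)
print(np.round(X[:,:,1],4)); c=X.mean(1); print(np.round(c,4))
for i in (0,2,4): v=c[i]-c[i+1]; print(np.degrees(np.arctan2(v[1],v[0])))
# rails: outer corners, front & back
r=onplane(d,np.array([[255,170],[693,128],[287,380],[690,338]])*s+[168,77],.02);print(np.round(r,4))
E
```

```text
[316.78479815 187.91410721] [0.55105864 0.20718769 0.30017925]
166 77
[[-0.0316 -0.0455 -0.0664 -0.0808]
 [-0.0386 -0.0522 -0.0748 -0.0883]
 [-0.1011 -0.1145 -0.1312 -0.1455]
 [-0.1093 -0.1233 -0.1403 -0.1549]
 [-0.1604 -0.1748 -0.1878 -0.2018]
 [-0.1699 -0.183  -0.197  -0.2111]]
[[ 0.5624 -0.0561  0.036 ]
 [ 0.468  -0.0635  0.036 ]
 [ 0.5671 -0.1231  0.036 ]
 [ 0.4734 -0.1319  0.036 ]
 [ 0.5738 -0.1812  0.036 ]
 [ 0.4804 -0.1903  0.036 ]]
4.494016071859985
5.405704120527205
5.548570089106234
[[ 0.5694 -0.0101  0.02  ]
 [ 0.5898 -0.2191  0.02  ]
 [ 0.4601 -0.0205  0.02  ]
 [ 0.4836 -0.2298  0.02  ]]
```

View pics/matc.png

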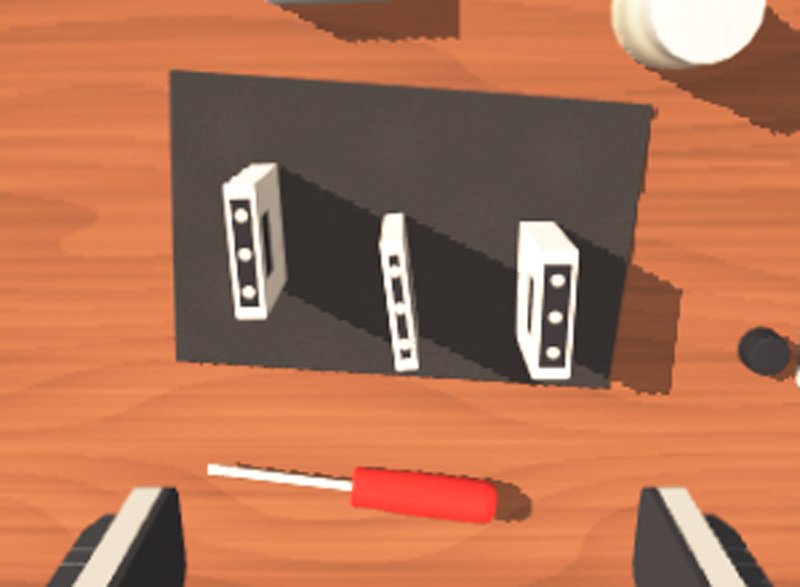

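The mat crop shows, from left to right, the medium (top face about 223–263, 184–319), thin (381–418, 243–370) and thick (533–579, 262–378) cartridges. I'll rectify the tops and lands to scale to read them accurately.

```bash
cat >> h.py <<'E'
def rect(m,im,c,yaw,z,w,h,s):
    """top view about c: w mm along local y (left=+y), h mm along x (up=+x), s px/mm"""
    j,i=np.meshgrid(np.arange(w*s),np.arange(h*s)); ly=(w/2-(j+.5)/s)/1e3; lx=(h/2-(i+.5)/s)/1e3
    a=np.radians(yaw);X=np.stack([c[0]+lx*np.cos(a)-ly*np.sin(a),c[1]+lx*np.sin(a)+ly*np.cos(a),np.full(lx.shape,z)],-1)
    p=proj(m,X).reshape(*lx.shape,2).astype(np.float32)
    return cv2.remap(im,p,None,cv2.INTER_CUBIC)
E
python3 - <<'E'
from h import *
import json
m=json.load(open("mat.json"));d=json.load(open("dock.json"));s=300/800
C=onplane(m,np.array([[243,251],[399,305],[555,320]])*s+[166,77],.069);print(np.round(C,4))
im=cv2.imread("pics/mat.png");out=np.zeros((600,800,3),np.uint8)
for k in range(3): out[:240,k*200:k*200+180]=rect(m,im,C[k],0,.069,60,80,3)
dk=cv2.imread("pics/dock.png");D=rect(d,dk,[.52,-.123],5.7,.036,200,88,4);out[245:245+352]=D
cv2.imwrite("pics/rect.png",out)
E
```

```text
[[0.5475 0.2829 0.069 ]
 [0.5213 0.2113 0.069 ]
 [0.5137 0.1376 0.069 ]]
```

View pics/rect.png

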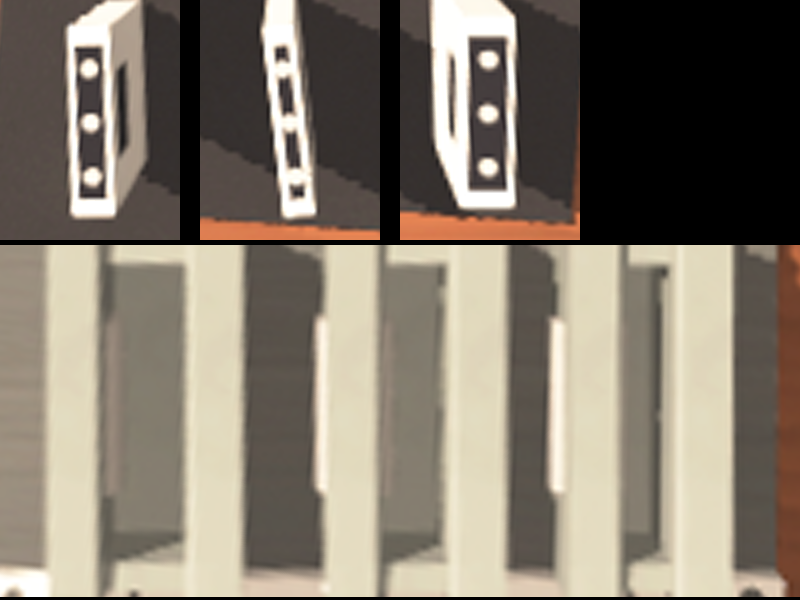

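Rectified readings:
- **Cartridges:** dot rows are centred at (90.5,122), (289,122) and (488,113) in their tiles. This gives medium (.547,.2827) at 1.8°, thin (.5206,.2116) at 7.4° and thick (.516,.138) at 0.4°.
- **Slots:** centres are at columns 146.5, 415 and 649.5, and the dock yaw is about 6°.

I'll take the thick cartridge first.

play_rows --plan '[0,0,0,-0.018,0.035,0.05,0.6,0,0,-0.4,-0.035,0.069,0.1,0.6,0,0,-0.4,-0.035,0.069,0.15,0.6,0,0,-0.4,-0.035,0.069,0.18,0.6,0,0,-0.4,-0.035,0.069,0.18,0.6,0,0,-0.4,-0.035,0.069,0.18,0.6]' --squeeze 40

```text
clock: 3.25
position: [0.5164, 0.1399, 0.1218]
ee_rot: [1.0, 0.003, 0.001, -0.0]
ft_force: [0.2, 0.4, 1.1]
grip_width: 0.599
grasp_force: 0.0
```

```bash
python3 - <<'E'
from h import *
print(rel([.516,.138,.051],.4))
cv2.imwrite("pics/w1.png",viewer.camera("wrist")[:,:,::-1])
E
```

```text
([[-0.01, -0.11, -0.07], [-0.17, 0.01, 179.93]], [-0.0005, 0.0019, 0.0708])
```

View pics/w1.png

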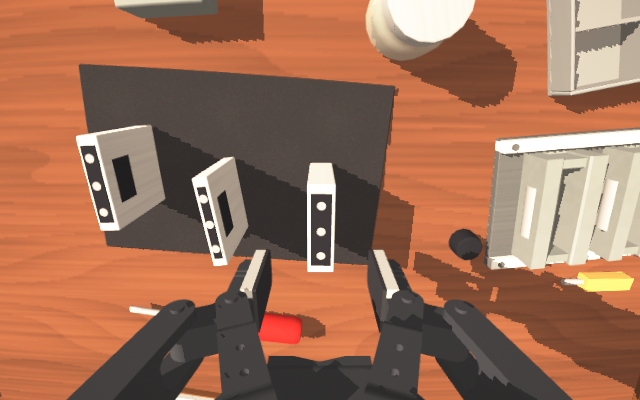

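The thick cartridge (column 320) sits midway between the pads (258–385). I'll descend and grip.

play_rows --plan '[0,0,0,0,0.002,0.035,0.6,0,0,0,0,0.002,0.06,0.6,0,0,0,0,0.002,0.071,0.6,0,0,0,0,0.002,0.071,0,0,0,0,0,0.002,0.071,0,0,0,0,0,0.002,0.071,0,0,0,0,0,0.002,0.071,0,0,0,0,0,0.002,0.071,0]' --squeeze 40

```text
clock: 4.3
position: [0.5164, 0.1388, 0.0507]
ee_rot: [1.0, 0.004, 0.001, -0.0]
ft_force: [-1.4, -0.0, 6.0]
grip_width: 0.203
grasp_force: 40.3
```

```bash
python3 - <<'E'
from h import *
o=status.get_obs();print(np.round(o['position'],4),o['grip_width'],o['grasp_force'],o['ft_force'])
print(rel([.5147,-.0598,.100],6.0))
E
```

```text
[0.5164 0.1388 0.0507] 0.20328844169773932 40.29034674167633 [-1.35815297 -0.039412    5.97599871]
([[-0.01, -0.14, -5.59], [-0.21, 0.02, 174.41]], [-0.003, 0.1986, -0.0494])
```

play_rows --plan '[0,0,0,0,0,-0.02,0,0,0,0,0,0,-0.06,0,0,0,-2,-0.001,0.05,-0.07,0,0,0,-4,-0.002,0.1,-0.07,0,0,0,-5.6,-0.003,0.15,-0.07,0,0,0,-5.6,-0.003,0.185,-0.07,0,0,0,-5.6,-0.003,0.199,-0.065,0,0,0,-5.6,-0.003,0.199,-0.055,0,0,0,-5.6,-0.003,0.199,-0.049,0,0,0,-5.6,-0.003,0.199,-0.045,0,0,0,-5.6,-0.003,0.199,-0.045,0,0,0,-5.6,-0.003,0.199,-0.045,0]'

```text
clock: 5.8
position: [0.514, -0.0602, 0.0945]
ee_rot: [0.999, 0.053, 0.0, 0.0]
ft_force: [-0.4, -0.4, -0.4]
grip_width: 0.205
grasp_force: 39.3
```

```bash
python3 - <<'E'
from h import *
o=status.get_obs();print(np.round(o['position'],4),o['grip_width'],o['grasp_force'],o['ft_force'])
print(rel([.5147,-.0598,.085],6.0))
a=[viewer.camera(n)[:,:,::-1] for n in("wrist","side")]
cv2.imwrite("pics/w2.png",np.vstack([cv2.resize(a[0][130:330,200:440],(720,600))[:300],cv2.resize(a[1][130:230,250:370],(720,600))[:300]][:2]))
E
```

```text
[ 0.514  -0.0602  0.0945] 0.2051663749631746 39.31128680706024 [-0.42160654 -0.37059049 -0.44529372]
([[0.0, -0.02, 0.05], [0.03, 0.01, -179.95]], [0.0007, -0.0003, 0.0095])
```

View pics/w2.png

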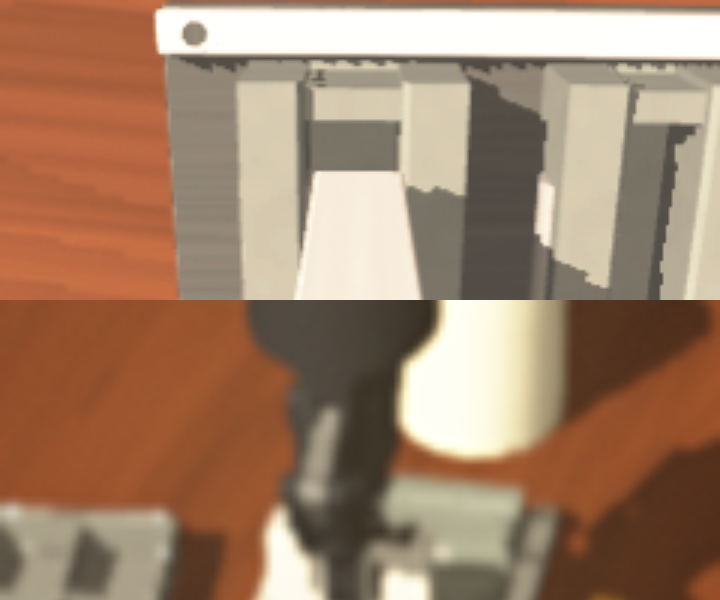

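The cartridge's lower edge (315–401) lies inside the slot mouth (about 308–403). I'll lower it gently past rim height.

play_rows --plan '[0,0,0,0.0007,-0.0003,0.004,0,0,0,0,0.0007,-0.0003,0.007,0,0,0,0,0.0007,-0.0003,0.009,0,0,0,0,0.0007,-0.0003,0.0103,0,0,0,0,0.0007,-0.0003,0.0116,0,0,0,0,0.0007,-0.0003,0.0125,0,0,0,0,0.0007,-0.0003,0.0125,0]'

```text
clock: 6.78
position: [0.5145, -0.0601, 0.0818]
ee_rot: [0.999, 0.052, 0.0, -0.0]
ft_force: [1.0, 1.0, -0.7]
grip_width: 0.205
grasp_force: 39.3
```

play_rows --plan '[0,0,0,0,0,0.002,0,0,0,0,0,0,0.004,0,0,0,0,0,0,0.006,0,0,0,0,0,0,0.008,0,0,0,0,0,0,0.009,0,0,0,0,0,0,0.009,0]'

```text
clock: 7.52
position: [0.5147, -0.0601, 0.0729]
ee_rot: [0.999, 0.052, 0.0, 0.0]
ft_force: [-0.8, 0.8, 1.9]
grip_width: 0.204
grasp_force: 39.8
```

play_rows --plan '[0,0,0,0,0,0.0015,0,0,0,0,0,0,0.003,0,0,0,0,0,0,0.0045,0,0,0,0,0,0,0.006,0,0,0,0,0,0,0.0075,0,0,0,0,0,0,0.009,0,0,0,0,0,0,0.0105,0,0,0,0,0,0,0.012,0,0,0,0,0,0,0.013,0,0,0,0,0,0,0.013,0]'

```text
clock: 8.78
position: [0.5145, -0.0601, 0.0596]
ee_rot: [0.999, 0.052, -0.0, -0.0]
ft_force: [1.3, 2.1, -0.4]
grip_width: 0.207
grasp_force: 39.7
```

play_rows --plan '[0,0,0,0,0,0.001,0,0,0,0,0,0,0.002,0,0,0,0,0,0,0.0025,0,0,0,0,0,0,0.0025,0]'

```text
clock: 9.28
position: [0.5145, -0.0601, 0.0577]
ee_rot: [0.999, 0.052, -0.0, 0.0]
ft_force: [-3.6, 2.4, 8.0]
grip_width: 0.207
grasp_force: 40.8
```

play_rows --plan '[0,0,0,0,0,0.0006,0,0,0,0,0,0,0.0012,0,0,0,0,0,0,0.0012,0]'

```text
clock: 9.65
position: [0.5146, -0.0601, 0.0576]
ee_rot: [0.999, 0.052, -0.0, 0.0]
ft_force: [-10.0, 2.4, 23.4]
grip_width: 0.205
grasp_force: 42.9
```

play_rows --plan '[0,0,0,0,0,-0.0014,0,0,0,0,0,0,-0.0014,0.38,0,0,0,0,0,-0.0014,0.38,0,0,0,0,0,-0.02,0.38,0,0,0,0,0,-0.074,0.38,0,0,0,0.01,-0.05,-0.074,0.6,0,0,2,0.02,-0.11,-0.074,0.6,0,0,4.2,0.03,-0.17,-0.074,0.6,0,0,4.2,0.045,-0.23,-0.074,0.6,0,0,4.2,0.06,-0.29,-0.074,0.6,0,0,4.2,0.068,-0.3375,-0.074,0.6,0,0,4.2,0.068,-0.3375,-0.06,0.6,0,0,4.2,0.068,-0.3375,-0.06,0.6]'

```text
clock: 11.28
position: [0.5465, 0.2815, 0.1155]
ee_rot: [1.0, 0.016, -0.001, 0.001]
ft_force: [-0.1, -0.8, 0.1]
grip_width: 0.601
grasp_force: 0.0
```

```bash
python3 - <<'E'
from h import *
o=status.get_obs();print(np.round(o['position'],4),o['ft_force'])
print(rel([.547,.2827,.051],1.8))
cv2.imwrite("pics/w3.png",viewer.camera("wrist")[:,:,::-1])
E
```

```text
[0.5465 0.2815 0.1155] [-0.09240649 -0.81194492  0.10878283]
([[0.09, 0.08, -0.0], [0.13, -0.14, 180.0]], [0.0007, -0.0013, 0.0645])
```

View pics/w3.png

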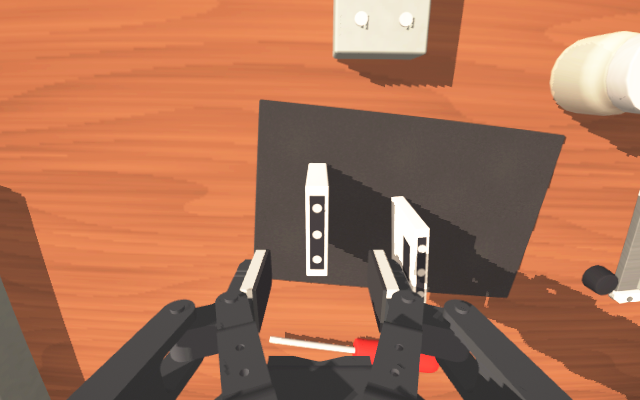

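The medium cartridge (column 317) is centred between the pads, and the thin one is clear of the right finger. I'll narrow the opening a little, descend and grip.

play_rows --plan '[0,0,0,0.0007,-0.0013,0.03,0.45,0,0,0,0.0007,-0.0013,0.054,0.45,0,0,0,0.0007,-0.0013,0.0645,0.45,0,0,0,0.0007,-0.0013,0.0645,0,0,0,0,0.0007,-0.0013,0.0645,0,0,0,0,0.0007,-0.0013,0.0645,0,0,0,0,0.0007,-0.0013,0.0645,0,0,0,0,0.0007,-0.0013,0.0645,0]'

```text
clock: 12.32
position: [0.548, 0.284, 0.0526]
ee_rot: [1.0, 0.016, 0.001, -0.0]
ft_force: [-1.1, -1.0, 5.5]
grip_width: 0.158
grasp_force: 42.1
```

```bash
python3 - <<'E'
from h import *
o=status.get_obs();print(np.round(o['position'],4),o['grip_width'],o['grasp_force'],o['ft_force'])
print(rel([.5214,-.1266,.095],6.0))
E
```

```text
[0.548  0.284  0.0526] 0.15816707599111138 42.07699120044708 [-1.09380572 -1.0246495   5.4648284 ]
([[-0.0, -0.08, -4.2], [-0.12, 0.01, 175.8]], [-0.0394, 0.4096, -0.0425])
```

play_rows --plan '[0,0,0,0,0,-0.02,0,0,0,0,0,0,-0.07,0,0,0,0,0,0.03,-0.09,0,0,0,-1,-0.01,0.09,-0.09,0,0,0,-2,-0.015,0.15,-0.09,0,0,0,-3,-0.02,0.21,-0.09,0,0,0,-4.2,-0.027,0.27,-0.09,0,0,0,-4.2,-0.033,0.33,-0.09,0,0,0,-4.2,-0.0394,0.38,-0.09,0,0,0,-4.2,-0.0394,0.41,-0.09,0,0,0,-4.2,-0.0394,0.41,-0.07,0,0,0,-4.2,-0.0394,0.41,-0.055,0,0,0,-4.2,-0.0394,0.41,-0.047,0,0,0,-4.2,-0.0394,0.41,-0.043,0,0,0,-4.2,-0.0394,0.41,-0.043,0,0,0,-4.2,-0.0394,0.41,-0.043,0]'

```text
clock: 14.32
position: [0.5214, -0.127, 0.0951]
ee_rot: [0.999, 0.053, 0.0, 0.0]
ft_force: [0.7, -0.5, -1.3]
grip_width: 0.161
grasp_force: 41.1
```

```bash
python3 - <<'E'
from h import *
o=status.get_obs();print(np.round(o['position'],4),o['grip_width'],o['grasp_force'],o['ft_force'])
print(rel([.5214,-.1266,.085],6.0))
cv2.imwrite("pics/w4.png",cv2.resize(viewer.camera("wrist")[110:290,200:440,::-1],(800,600),interpolation=cv2.INTER_CUBIC))
E
```

```text
[ 0.5214 -0.127   0.0951] 0.16099003362715678 41.08435034751892 [ 0.67977744 -0.45284934 -1.32434246]
([[0.02, -0.04, 0.03], [0.06, 0.03, -179.97]], [0.0001, -0.0004, 0.0101])
```

View pics/w4.png

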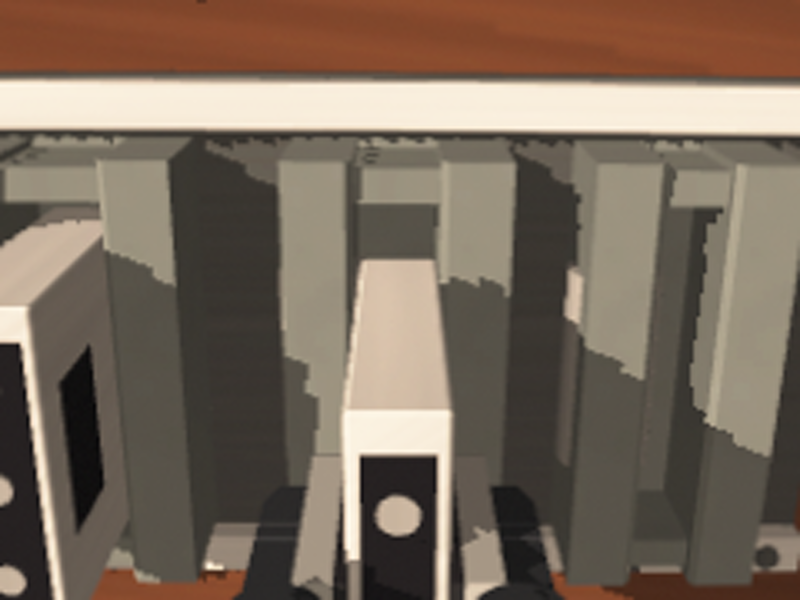

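The medium cartridge's lower edge (361–436) is centred in the mouth (355–441). The thick one sits in its slot at the left. That was the tenth picture, so I'll work by force and numbers from here.

play_rows --plan '[0,0,0,0,-0.0004,0.003,0,0,0,0,0,-0.0004,0.006,0,0,0,0,0,-0.0004,0.008,0,0,0,0,0,-0.0004,0.0093,0,0,0,0,0,-0.0004,0.0106,0,0,0,0,0,-0.0004,0.0115,0,0,0,0,0,-0.0004,0.0115,0]'

```text
clock: 15.25
position: [0.521, -0.1267, 0.0831]
ee_rot: [0.999, 0.052, 0.0, 0.0]
ft_force: [0.7, 0.2, -1.6]
grip_width: 0.16
grasp_force: 41.1
```

play_rows --plan '[0,0,0,0,0,0.002,0,0,0,0,0,0,0.004,0,0,0,0,0,0,0.006,0,0,0,0,0,0,0.008,0,0,0,0,0,0,0.0095,0,0,0,0,0,0,0.0095,0]'

```text
clock: 16.0
position: [0.5212, -0.1272, 0.0736]
ee_rot: [0.999, 0.052, 0.0, 0.0]
ft_force: [1.3, -3.7, -0.7]
grip_width: 0.162
grasp_force: 41.0
```

play_rows --plan '[0,0,0,0,0,0.0015,0,0,0,0,0,0,0.003,0,0,0,0,0,0,0.0045,0,0,0,0,0,0,0.006,0,0,0,0,0,0,0.0075,0,0,0,0,0,0,0.009,0,0,0,0,0,0,0.0105,0,0,0,0,0,0,0.0115,0,0,0,0,0,0,0.0115,0]'

```text
clock: 17.12
position: [0.521, -0.1267, 0.062]
ee_rot: [0.999, 0.052, -0.0, -0.0]
ft_force: [1.2, -4.3, -2.5]
grip_width: 0.157
grasp_force: 40.8
```

play_rows --plan '[0,0,0,0,0,0.001,0,0,0,0,0,0,0.002,0,0,0,0,0,0,0.003,0,0,0,0,0,0,0.0032,0,0,0,0,0,0,0.0032,0]'

```text
clock: 17.75
position: [0.5211, -0.1268, 0.0595]
ee_rot: [0.999, 0.052, 0.0, 0.0]
ft_force: [-2.2, -3.7, 6.6]
grip_width: 0.158
grasp_force: 42.3
```

play_rows --plan '[0,0,0,0,0,0.0006,0,0,0,0,0,0,0.0012,0,0,0,0,0,0,0.0012,0]'

```text
clock: 18.12
position: [0.5212, -0.1268, 0.0594]
ee_rot: [0.999, 0.052, 0.0, 0.0]
ft_force: [-8.3, -3.9, 21.1]
grip_width: 0.156
grasp_force: 44.4
```

play_rows --plan '[0,0,0,0,0,-0.0014,0,0,0,0,0,0,-0.0014,0.33,0,0,0,0,0,-0.0014,0.33,0,0,0,0,0,-0.02,0.33,0,0,0,0,0,-0.072,0.33,0,0,0,0.005,-0.05,-0.072,0.45,0,0,-1.4,0.01,-0.11,-0.072,0.45,0,0,-1.4,0.017,-0.17,-0.072,0.45,0,0,-1.4,0.023,-0.23,-0.072,0.45,0,0,-1.4,0.03,-0.29,-0.072,0.45,0,0,-1.4,0.0348,-0.3366,-0.072,0.45,0,0,-1.4,0.0348,-0.3366,-0.058,0.45,0,0,-1.4,0.0348,-0.3366,-0.058,0.45]'

```text
clock: 19.75
position: [0.5199, 0.2108, 0.1152]
ee_rot: [0.998, 0.065, -0.001, 0.0]
ft_force: [-0.4, -0.5, 0.2]
grip_width: 0.452
grasp_force: 0.0
```

```bash
python3 - <<'E'
from h import *
o=status.get_obs();print(np.round(o['position'],4),o['ft_force'])
print(rel([.5206,.2116,.052],7.4))
m=viewer.camera_model("wrist");im=np.ascontiguousarray(viewer.camera("wrist")[:,:,::-1])
a=rect(m,im,[.5206,.2116],7.4,.069,60,80,2).min(2)
for r in (60,70,80,95): # white columns -> local y mm
    w=np.where(a[r]>150)[0]; print(r,w.min() if len(w) else None,w.max() if len(w) else None)
E
```

```text
[0.5199 0.2108 0.1152] [-0.40584024 -0.47576549  0.15814667]
([[0.05, 0.1, 0.01], [-0.15, 0.08, -179.99]], [0.0009, -0.0007, 0.0632])
60 50 69
70 50 69
80 50 69
95 50 69
```

play_rows --plan '[0,0,0,0.0009,-0.0007,0.03,0.45,0,0,0,0.0009,-0.0007,0.054,0.45,0,0,0,0.0009,-0.0007,0.0635,0.45,0,0,0,0.0009,-0.0007,0.0635,0,0,0,0,0.0009,-0.0007,0.0635,0,0,0,0,0.0009,-0.0007,0.0635,0,0,0,0,0.0009,-0.0007,0.0635,0,0,0,0,0.0009,-0.0007,0.0635,0]'

```text
clock: 20.8
position: [0.5218, 0.2126, 0.0533]
ee_rot: [0.998, 0.065, 0.001, 0.0]
ft_force: [-0.2, -0.9, 6.0]
grip_width: 0.11
grasp_force: 41.5
```

```bash
python3 - <<'E'
from h import *
o=status.get_obs();print(np.round(o['position'],4),o['grip_width'],o['grasp_force'],o['ft_force'])
print(rel([.5272,-.185,.095],6.0))
E
```

```text
[0.5218 0.2126 0.0533] 0.109971133383696 41.4551442861557 [-0.18948453 -0.89177301  6.00219929]
([[0.01, -0.09, 1.41], [0.15, 0.01, -178.59]], [-0.0459, 0.395, -0.0418])
```

play_rows --plan '[0,0,0,0,0,-0.02,0,0,0,0,0,0,-0.07,0,0,0,0,0,0.03,-0.09,0,0,0,1.4,-0.01,0.09,-0.09,0,0,0,1.4,-0.017,0.15,-0.09,0,0,0,1.4,-0.025,0.21,-0.09,0,0,0,1.4,-0.032,0.27,-0.09,0,0,0,1.4,-0.039,0.33,-0.09,0,0,0,1.4,-0.0459,0.375,-0.09,0,0,0,1.4,-0.0459,0.3955,-0.09,0,0,0,1.4,-0.0459,0.3955,-0.07,0,0,0,1.4,-0.0459,0.3955,-0.055,0,0,0,1.4,-0.0459,0.3955,-0.047,0,0,0,1.4,-0.0459,0.3955,-0.043,0,0,0,1.4,-0.0459,0.3955,-0.043,0,0,0,1.4,-0.0459,0.3955,-0.043,0]'

```text
clock: 22.8
position: [0.527, -0.1856, 0.0957]
ee_rot: [0.999, 0.053, 0.0, 0.0]
ft_force: [-0.5, 0.6, -0.9]
grip_width: 0.107
grasp_force: 40.3
```

```bash
python3 - <<'E'
from h import *
o=status.get_obs();print(np.round(o['position'],4),o['grip_width'],o['grasp_force'],o['ft_force'])
print(rel([.5272,-.185,.085],6.0))
m=viewer.camera_model("wrist");im=np.ascontiguousarray(viewer.camera("wrist")[:,:,::-1]);cv2.imwrite("pics/w5.png",im)
c=np.array([.5272,-.185]);g=rect(m,im,c,6.,.036,50,90,4).mean(2) # local +x up; cart far edge ~ +32mm
for lx in (36,38): r=int((45-lx)*4);print(lx,g[r-2:r+3].mean(0)[::2].astype(int).tolist())
bz=o['position'][2]-.0503;g=rect(m,im,o['position'][:2],6.,bz,50,90,4).mean(2)
for lx in (28,30): r=int((45-lx)*4);print(lx,g[r-2:r+3].mean(0)[::2].astype(int).tolist())
E
```

```text
[ 0.527  -0.1856  0.0957] 0.10688663796320823 40.34160912036896 [-0.52007139  0.6169051  -0.93689804]
([[0.02, -0.04, 0.02], [0.07, 0.04, -179.98]], [0.0002, -0.0006, 0.0107])
36 [51, 51, 50, 51, 51, 51, 51, 50, 51, 63, 95, 127, 142, 140, 140, 140, 140, 140, 141, 140, 140, 140, 140, 140, 140, 140, 141, 141, 141, 141, 140, 140, 141, 140, 128, 105, 76, 65, 62, 61, 70, 76, 79, 78, 78, 77, 77, 77, 77, 77, 78, 78, 78, 78, 78, 78, 78, 79, 78, 78, 79, 75, 73, 98, 138, 160, 157, 150, 142, 140, 140, 140, 141, 140, 140, 140, 140, 140, 140, 140, 140, 140, 140, 140, 140, 140, 140, 140, 140, 141, 142, 129, 86, 47, 51, 50, 51, 51, 50, 50]
38 [52, 52, 52, 52, 52, 52, 52, 52, 50, 66, 101, 131, 140, 141, 141, 141, 141, 141, 141, 141, 140, 141, 141, 140, 140, 140, 140, 140, 141, 141, 140, 140, 141, 140, 129, 108, 78, 65, 63, 62, 69, 78, 84, 85, 84, 85, 85, 84, 85, 86, 88, 89, 89, 89, 88, 89, 89, 89, 89, 88, 89, 85, 84, 106, 141, 160, 157, 150, 142, 140, 141, 140, 141, 141, 141, 141, 141, 140, 141, 141, 140, 140, 140, 140, 140, 141, 140, 140, 140, 141, 141, 129, 89, 55, 50, 51, 51, 51, 51, 51]
28 [51, 
[... 245 characters left out ...]
 179, 178, 176, 175, 176, 176, 165, 129, 119, 140, 157, 151, 146, 143, 141, 141, 141, 140, 140, 140, 137, 133, 135, 140, 143, 141, 140, 140, 141, 141, 140, 141, 140, 142, 136, 111, 71, 54, 51, 52, 52, 52, 52, 52, 52, 52, 51]
30 [51, 51, 51, 51, 51, 51, 51, 51, 50, 51, 71, 110, 138, 142, 140, 140, 140, 139, 140, 140, 140, 140, 140, 140, 140, 140, 140, 140, 141, 141, 141, 141, 140, 142, 131, 94, 63, 65, 64, 69, 96, 135, 162, 163, 163, 163, 163, 162, 162, 162, 161, 161, 160, 158, 157, 157, 156, 156, 154, 141, 112, 116, 145, 160, 156, 149, 142, 140, 140, 140, 140, 140, 140, 140, 140, 140, 140, 140, 140, 140, 140, 141, 141, 140, 140, 140, 142, 137, 112, 75, 52, 48, 50, 50, 50, 50, 50, 49, 50, 50]
```

Profiles put the slot centre about 0.8 mm to −y of my estimate. The cartridge already hangs there, so I'll lower it straight down.

play_rows --plan '[0,0,0,0,0,0.003,0,0,0,0,0,0,0.006,0,0,0,0,0,0,0.008,0,0,0,0,0,0,0.0093,0,0,0,0,0,0,0.0106,0,0,0,0,0,0,0.0115,0,0,0,0,0,0,0.0115,0]'

```text
clock: 23.72
position: [0.5267, -0.1856, 0.0837]
ee_rot: [0.999, 0.052, 0.0, 0.0]
ft_force: [-0.5, 0.0, -1.5]
grip_width: 0.108
grasp_force: 40.3
```

play_rows --plan '[0,0,0,0,0,0.002,0,0,0,0,0,0,0.004,0,0,0,0,0,0,0.006,0,0,0,0,0,0,0.008,0,0,0,0,0,0,0.0095,0,0,0,0,0,0,0.0095,0]'

```text
clock: 24.48
position: [0.5269, -0.1861, 0.0743]
ee_rot: [0.999, 0.052, 0.0, 0.0]
ft_force: [0.7, -3.4, -0.1]
grip_width: 0.105
grasp_force: 40.4
```

play_rows --plan '[0,0,0,0,0,0.0015,0,0,0,0,0,0,0.003,0,0,0,0,0,0,0.0045,0,0,0,0,0,0,0.006,0,0,0,0,0,0,0.0075,0,0,0,0,0,0,0.009,0,0,0,0,0,0,0.0105,0,0,0,0,0,0,0.0115,0,0,0,0,0,0,0.0115,0]'

```text
clock: 25.6
position: [0.5266, -0.1856, 0.0626]
ee_rot: [0.999, 0.052, -0.0, -0.0]
ft_force: [1.1, -5.3, -1.8]
grip_width: 0.112
grasp_force: 40.2
```

play_rows --plan '[0,0,0,0,0,0.001,0,0,0,0,0,0,0.002,0,0,0,0,0,0,0.003,0,0,0,0,0,0,0.0032,0,0,0,0,0,0,0.0032,0]'

```text
clock: 26.22
position: [0.5267, -0.1857, 0.0602]
ee_rot: [0.999, 0.052, 0.0, 0.0]
ft_force: [-2.1, -3.8, 7.7]
grip_width: 0.113
grasp_force: 41.8
```

play_rows --plan '[0,0,0,0,0,0.0006,0,0,0,0,0,0,0.0012,0,0,0,0,0,0,0.0012,0,0,0,0,0,0,-0.0002,0,0,0,0,0,0,-0.0002,0.28,0,0,0,0,0,-0.0002,0.28,0,0,0,0,0,-0.02,0.28,0,0,0,0,0,-0.07,0.28,0,0,0,0,-0.04,-0.12,0.6,0,0,0,0.02,-0.06,-0.17,0.6,0,0,0,0.02,-0.06,-0.22,0.6,0,0,0,0.02,-0.06,-0.22,0.6,0,0,0,0.02,-0.06,-0.22,0.6]'

```text
clock: 27.85
position: [0.54, -0.1237, 0.2799]
ee_rot: [0.999, 0.053, 0.0, 0.0]
ft_force: [-1.0, -0.4, -0.0]
grip_width: 0.6
grasp_force: 0.0
```

```bash
python3 - <<'E'
from h import *
o=status.get_obs();print(np.round(o['position'],4),o['ft_force'])
m=viewer.camera_model("wrist");im=np.ascontiguousarray(viewer.camera("wrist")[:,:,::-1]);cv2.imwrite("pics/end.png",im)
P={'thick':(.5145,-.0601),'med':(.5212,-.1268),'thin':(.5267,-.1857)}
for n,c in P.items():
    g=rect(m,im,c,6.,.076,40,90,4)
    b=(g.min(2)>150).astype(np.uint8); 
    for lx in (30,0,-30):
        r=int((45-lx)*4); w=np.where(b[r-1:r+2].max(0))[0]; print(n,lx,'y mm',20-w.min()/4 if len(w) else 0,20-w.max()/4 if len(w) else 0)
    col=g.mean(2)[:,76:84].mean(1)[::4].astype(int);print(col.tolist())
E
```

```text
[ 0.54   -0.1237  0.2799] [-1.04213778 -0.39007514 -0.04189491]
thick 30 y mm 15.25 -9.5
thick 0 y mm 15.5 -9.25
thick -30 y mm 20.0 -19.75
[112, 81, 76, 77, 78, 104, 162, 214, 231, 233, 233, 234, 227, 234, 255, 254, 253, 253, 255, 231, 133, 49, 50, 51, 53, 166, 231, 236, 237, 231, 189, 104, 57, 47, 50, 50, 51, 51, 51, 51, 51, 45, 60, 174, 224, 236, 237, 231, 196, 106, 57, 47, 51, 51, 51, 51, 51, 51, 51, 51, 53, 165, 239, 234, 234, 242, 187, 106, 54, 51, 34, 143, 246, 254, 253, 254, 254, 222, 142, 87, 73, 91, 112, 113, 114, 114, 114, 116, 119, 120]
med 30 y mm 20.0 -8.5
med 0 y mm 14.25 -8.25
med -30 y mm 14.75 -19.75
[129, 112, 115, 140, 153, 200, 243, 240, 239, 239, 238, 238, 238, 236, 244, 255, 254, 254, 254, 255, 238, 144, 58, 46, 49, 50, 125, 194, 220, 224, 210, 158, 81, 53, 49, 51, 51, 51, 51, 51, 50, 51, 46, 62, 131, 197, 220, 225, 214, 168, 88, 55, 48, 51, 51, 51, 51, 51, 50, 51, 50, 45, 117, 193, 227, 223, 225, 168, 93, 52, 50, 41, 134, 229, 255, 253, 254, 251, 191, 96, 74, 70, 71, 70, 72, 75, 76, 74, 71, 68]
thin 30 y mm 20.0 -5.75
thin 0 y mm 11.75 -5.5
thin -30 y mm 13.5 -14.0
[209, 209, 208, 208, 207, 206, 204, 209, 215, 218, 228, 234, 234, 235, 241, 253, 254, 254, 254, 255, 224, 121, 51, 56, 51, 59, 143, 222, 227, 224, 223, 157, 84, 53, 55, 55, 56, 56, 54, 53, 54, 54, 53, 55, 156, 226, 227, 225, 224, 155, 81, 49, 50, 52, 52, 54, 54, 52, 52, 53, 45, 80, 158, 219, 226, 227, 220, 168, 77, 49, 42, 44, 104, 248, 255, 253, 255, 246, 159, 89, 64, 71, 70, 68, 67, 69, 69, 68, 68, 68]
```

```bash
python3 - <<'E'
from h import *
m=viewer.camera_model("wrist");im=cv2.imread("pics/end.png").astype(np.float32).mean(2)
a=np.radians(6);ux=np.array([np.cos(a),np.sin(a)]);uy=np.array([-np.sin(a),np.cos(a)])
for n,c,t,fx in (('thick',(.5145,-.0601),9,.0315),('med',(.5212,-.1268),7,.0305),('thin',(.5267,-.1857),5,.0305)):
    ly=np.arange(-14,14.01,.5)
    for z in (.073,.066,.059,.052,.045):
        X=np.array([[*(np.array(c)+ux*fx+uy*y/1e3),z] for y in ly]);p=proj(m,X).astype(np.float32)
        v=cv2.remap(im,p[None],None,cv2.INTER_CUBIC)[0];g=np.gradient(v)
        L=ly<0; i=np.argmax(np.where(np.abs(ly+t)<4,np.abs(g),0));j=np.argmax(np.where(np.abs(ly-t)<4,np.abs(g),0))
        print(n,z,'-y edge',ly[i],round(float(g[i])),'+y edge',ly[j],round(float(g[j])),v[::4].astype(int).tolist())
E
```

```text
thick 0.073 -y edge -10.0 26 +y edge 7.0 -7 [126, 125, 181, 225, 224, 225, 227, 226, 224, 225, 220, 195, 195, 196, 196]
thick 0.066 -y edge -10.0 27 +y edge 7.5 -8 [122, 124, 182, 236, 233, 235, 235, 234, 234, 234, 232, 203, 195, 195, 195]
thick 0.059 -y edge -10.0 25 +y edge 6.5 -14 [108, 123, 184, 233, 232, 233, 234, 233, 233, 233, 219, 184, 196, 195, 195]
thick 0.052 -y edge -10.0 23 +y edge 7.0 -31 [166, 120, 179, 231, 232, 233, 233, 233, 233, 234, 220, 125, 182, 196, 195]
thick 0.045 -y edge -9.5 24 +y edge 7.0 -32 [195, 192, 179, 232, 232, 233, 233, 233, 233, 234, 216, 107, 116, 194, 195]
med 0.073 -y edge -8.5 36 +y edge 6.0 -41 [114, 112, 104, 202, 234, 235, 235, 236, 236, 248, 155, 120, 188, 194, 195]
med 0.066 -y edge -8.5 30 +y edge 6.0 -49 [154, 121, 101, 187, 236, 236, 237, 238, 238, 249, 161, 112, 185, 196, 195]
med 0.059 -y edge -8.0 33 +y edge 6.0 -41 [199, 141, 106, 175, 238, 237, 238, 238, 238, 247, 160, 105, 180, 196, 195]
med 0.052 -y edge -10.5 25 +y edge 6.0 -40 [199, 144, 174, 208, 238, 237, 238, 239, 239, 246, 165, 102, 177, 197, 196]
med 0.045 -y edge -8.0 14 +y edge 6.0 -40 [194, 196, 205, 218, 239, 238, 238, 240, 239, 246, 175, 98, 173, 196, 196]
thin 0.073 -y edge -5.5 29 +y edge 3.0 3 [70, 138, 174, 147, 135, 234, 235, 236, 237, 248, 247, 247, 233, 102, 174]
thin 0.066 -y edge -5.0 24 +y edge 8.5 -7 [111, 193, 196, 182, 152, 225, 234, 235, 235, 250, 247, 249, 155, 121, 197]
thin 0.059 -y edge -5.0 28 +y edge 8.5 -36 [183, 196, 197, 164, 125, 217, 235, 235, 235, 249, 247, 237, 107, 168, 196]
thin 0.052 -y edge -5.0 21 +y edge 8.0 -40 [196, 195, 196, 179, 156, 225, 234, 235, 236, 248, 250, 167, 129, 193, 195]
thin 0.045 -y edge -5.5 9 +y edge 7.0 -39 [195, 194, 194, 199, 203, 233, 234, 235, 237, 249, 239, 111, 165, 198, 195]
```

Edges are vertical within 0.5 mm over 28 mm, and floor contact was felt at the expected height on all three. The arm is clear, so I'll hand in.

```bash
python3 -c "
from workcell import manip
print(manip.hand_in())"
```

```text
the job is handed in; nothing more can be done
None
```

All three cartridges are in their slots (thick left, medium middle, thin right), upright and pressed down to the floor past their keepers; the highest wrist force I read was 23 N, and the job was handed in at about 28 s.

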